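# Turn the spice carousel to the pepper mill

## Robot

A 7-joint arm with a two-finger parallel gripper is mounted at the origin on the work surface. World frame = base frame: x ahead of the robot, y to its left, z up, the work surface at z = 0. Lengths are in m, angles in rad, forces in N, time in s.
With the tool pointing down it reaches from about 0.4 to 0.85 m from the base axis. Payload 10.4 kg.
Tool frame: the origin (TCP) lies on the mounting face of the last link; the fingertips stand r.tips_ahead ahead of it and the grasp point (between the pads) lies 164 mm ahead of it (r.tips_ahead is the distance from the TCP to the fingertips, in m); z points along the fingers, y is the line along which they close (so a half turn about z gives the same grasp; the last joint's range is limited). The gripper opens to 87 mm and grips with 3 to 60 N. Pads are 19 mm wide; open, the fingers measure 117 mm over their backs; the gripper's body (75 mm by 190 mm) begins 51 mm behind the grasp point.
Start: joints at [-1.342, 0.332, -0.065, 1.46, 0.022, 1.35, -0.088], TCP at [0.156, 0.605, 0.405] pointing down, gripper open.
Joint ranges: [-2.6, 2.6], [-0.5, 2.12], [-1.47, 1.34], [0.16, 2.42], [-1.27, 4.41], [0.06, 2.06], [-2.6, 2.6]. Speed limits (rad/s): [2.22, 2.22, 2.79, 2.79, 3.14, 3.14, 3.14].

## Interface

Orientations are given as a unit quaternion [x, y, z, w].
In Python, from bench import telemetry, imaging, job, r gives the robot as it stands.
- The arm moves only by the tool move_arm, never from a script. Its argument "steps" is a list of rows, each an object of numbers: "dx", "dy", "dz": the shift along the tool's x, y, z in cm; "spin": the turn about the tool's z in rad. In form: [{"dx": .., "dy": .., "dz": .., "spin": ..}, ...]. A call has 1 to 12 rows; each row shifts and turns the commanded pose from where the row before left it, along the tool's axes as they then stand; what a row does not reach is not made up. A row lasts 1/10 s, in which the tool goes at most 50 mm and 8.59 degrees, less where a joint would pass 70% of its speed; a pose out of reach is approached as far as the arm can. A call with a gripper value outside its range is refused whole. "claw" is the finger opening in cm, from 0 to 8.7, set as the call begins (left out, the last holds). The fingers move at their own pace and stop on an object; "squeeze" is the grip in N (left out, the last holds). Time passes only in rows, so rows that do not move let the fingers close. It gives the time, the measured TCP pose, the force, the opening and the grip force at its end, in the units of the state.
- telemetry.read_state(): the state, without advancing time (a new reading comes with each control period).
- imaging.camera(name): name is "scene" or "top" or "wrist"; returns a dict with "img" (480x640x3 uint8, red, green, blue), "camera_matrix" (3x3 intrinsics, pixels), "R" (3x3) and "t" (3): a world point X has camera coordinates R X + t. Camera axes: x right, y down, z forward; pixel columns grow to the right and rows downward; lengths in m; the calibration is good to about 2 mm. A picture is of the moment at which its call begins. There is no depth.
- job.close_job(): hands the job in; it is judged then, once.
The state is a dict: "time": time; "joint_positions": joint angles; "joint_vel": joint speeds; "joint_torque": joint torques, N m; "ee_pos": TCP position; "eef_rot": TCP orientation; "ft_force": force on the tool from outside, world axes, zero at the start; "torque": the same for the moment, N m; "width": finger opening in m; "grip_force": force on a finger pad.
Only numpy, scipy, OpenCV 4.12 (cv2) and the standard library are available. Lean on these libraries where they do the work, as an engineer would, in place of code of your own. Each camera call takes 0.05 s, during which the arm holds its last target. There are 200 camera calls.

## Task

The cook wants the pepper mill: with the fingertips, push the rim of the spice carousel (it has four pegs to push against) round until the mill, the tallest thing on it, stands squarely at the front, in line with the tongue of the stand, and leave it at rest there. Do not touch, lift or upset the mill or the other three things riding on the tray, and do not disturb the rest of the counter.

Things in the scene. Friction and masses are not known exactly. Their poses are not given: they have to be found in the camera images.
- stand: Fixed dark steel stand under the tray: a 200 mm disc, 12 mm high, with one flat tongue 34 mm wide, 12 mm high, round-ended. The tongue runs out along the stand's -x, the carousel's front, to 187 mm from the centre (55 mm beyond the tray's edge), roughly towards the robot. Origin: on the turning axis, at counter height; z up.
- carousel: Light-wood tray, 264 mm across, 14 mm thick, top 30 mm above the counter, origin on its axis, 16 mm up. Turns either way about z by almost two turns; friction 0.12 N m holds it, no spring. Four round steel pegs (14 mm thick, tops 60 mm above the counter) stand 118 mm from the axis at 45, 135, 225, 315 degrees from its x; the spice things stand between them, the mill at 180. Axes turn with it.
- front_place (a point): The front place: the point at the tray's top surface (30 mm above the counter), 58 mm from the turning axis, straight behind the tongue. Fixed to the stand; does not turn with the tray.
- mill: Pepper mill of wood: 108 mm tall, the tallest thing on the tray, foot 44 mm across, with a narrow waist, a bulge and a small knob on top. Loose, standing on the tray with its centre 58 mm from the tray's axis; underside 30 mm above the counter. Origin: centre of its underside, z up along its axis. 
- shaker: Straight wooden shaker, 40 mm across, 66 mm tall, with a slightly domed top. Same wood as the mill. Loose, standing on the tray with its centre 58 mm from the tray's axis; underside 30 mm above the counter. Origin: centre of its underside, z up along its axis. 
- jar: Squat closed white ceramic jar, 48 mm across, 46 mm tall. Loose, standing on the tray with its centre 58 mm from the tray's axis; underside 30 mm above the counter. Origin: centre of its underside, z up along its axis. 
- saltbowl: Little open white ceramic salt cup, 48 mm across its rim, 30 mm tall. Loose, standing on the tray with its centre 58 mm from the tray's axis; underside 30 mm above the counter. Origin: centre of its underside, z up along its axis. 
- cooker: Steel pressure cooker, 228 mm across, 186 mm high with the spring clip over its lid, two black side handles out to 158 mm from its axis. Fixed, at the left of the counter; bystander. Origin: centre of its underside.
- bowl: Loose glass bowl, 150 mm across, 65 mm high, at the far right; bystander. Origin: centre of its underside.
- spoonrest: Loose white plastic spoon rest, a shallow round dish 110 mm across, 16 mm high, to the right of the tray, nearer the robot; bystander. Origin: centre of its underside.
- spatula: Loose silicone spatula, 260 mm long, lying flat on the right, along x; bystander. Origin: within the tool, near its middle.
- ladle: Loose steel ladle lying on the left, about 300 mm long, along its x axis, cup (84 mm across, 32 mm high) 100 mm along +x from the origin, handle towards -x; bystander.
Mind the look-alikes: they are no part of the job. What is shaped like the shaker but green or yellow is not meant. Leave any blue look-alike of the jar alone.

How it is judged:
On the way:
1. the fingers push the carousel (contact force between the fingers and carousel above 0.3 N), for 0.04 s.
At the end, for the whole second after the job is handed in: The mill stands within 12 mm (about 12 degrees of turn) of the front place, the carousel is at rest (below 0.06 rad/s), and all four spice things stand upright on the tray (within 0.12 rad), still 48 to 68 mm from its axis and not moving (horizontal distance between mill and front_place below 0.012 m and angular speed of carousel below 0.06 rad/s and angle between each of mill, shaker, jar, saltbowl's own z axis and vertical below 0.12 rad and horizontal distance between mill and carousel between 0.048 and 0.068 m and height (world z) of each of mill, shaker, jar, saltbowl below 0.036 m and linear speed of each of mill, shaker, jar, saltbowl below 0.03 m/s and horizontal distance between shaker and carousel between 0.048 and 0.068 m and horizontal distance between jar and carousel between 0.048 and 0.068 m and horizontal distance between saltbowl and carousel between 0.048 and 0.068 m); the robot touches nothing.
It fails at once if one of the four spice things was touched by the robot (contact force between any of the fingers, the arm and mill above 1 N or contact force between any of the fingers, the arm and shaker above 1 N or contact force between any of the fingers, the arm and jar above 1 N or contact force between any of the fingers, the arm and saltbowl above 1 N).
It fails at once if one of the four spice things was lifted or carried (height (world z) of any of mill, shaker, jar, saltbowl above 0.045 m).
It fails at once if one of the four spice things was tipped (angle between any of mill, shaker, jar, saltbowl's own z axis and vertical above 0.35 rad).
It fails at once if another thing on the counter was shifted by more than 15 mm (distance of any of bowl, spoonrest, spatula, ladle from where it was at the start of the episode above 0.015 m).
It fails at once if the cooker was bumped (contact force between any of the fingers, the arm and cooker above 3 N).
It also fails if it takes over 46 s, if anything falls off the work surface, if the arm or the gripper's body presses on something with over 40 N, if the wrist force passes 120 N, or if a joint passes its speed limit or range.

## Working session

There is one attempt and no reset: what is moved stays moved. The work goes in short steps, Python scripts to look and compute and a tool call to move; the robot and the scene stay as the last step left them, time stands still between calls to the robot, and variables do not carry over. Pictures are saved under pics/ and viewed, at most 10 in all, crops included, and the job is handed in when it is done.

Besides the shell and the picture viewer there is one more tool, called after ">>>" as name([rows], argument=value, ...), one row to a line, values as JSON. move_arm: Moves the arm, as the interface text tells. Its arguments: {"type":"object","properties":{"steps":{"type":"array","items":{"type":"object","properties":{"dx":{"type":"number"},"dy":{"type":"number"},"dz":{"type":"number"},"spin":{"type":"number"}}}},"claw":{"type":"number"},"squeeze":{"type":"number"}},"required":["steps"]}

```bash
mkdir -p pics
cat > h.py <<'E'
import numpy as np, cv2
from bench import telemetry, imaging, job, r
def shot(n,f):
    c=imaging.camera(n); cv2.imwrite('pics/'+f,c['img'][:,:,::-1]); np.savez('pics/'+f+'.npz',K=c['camera_matrix'],R=c['R'],t=c['t']); return c
def back(f,u,v,z):
    d=np.load('pics/'+f+'.npz');K,R,t=d['K'],d['R'],d['t']
    o=-R.T@t; q=R.T@np.linalg.inv(K)@np.array([u,v,1.]); return (o+q*(z-o[2])/q[2])[:2]
def proj(f,X):
    d=np.load('pics/'+f+'.npz'); p=d['K']@(d['R']@np.array(X,float)+d['t']); return p[:2]/p[2]
E
python3 - <<'E'
from h import *
shot('top','top1.png');shot('scene','sc1.png')
s=telemetry.read_state();print(s['time'],s['ee_pos'],s['eef_rot'],s['width'],r.tips_ahead)
E
```

```text
0.1 [0.15570128 0.60517834 0.40405097] [ 1.25578092e-01  9.92083545e-01 -6.16417812e-04 -5.66723040e-05] 0.08713591502597659 0.1822
```

View pics/top1.png

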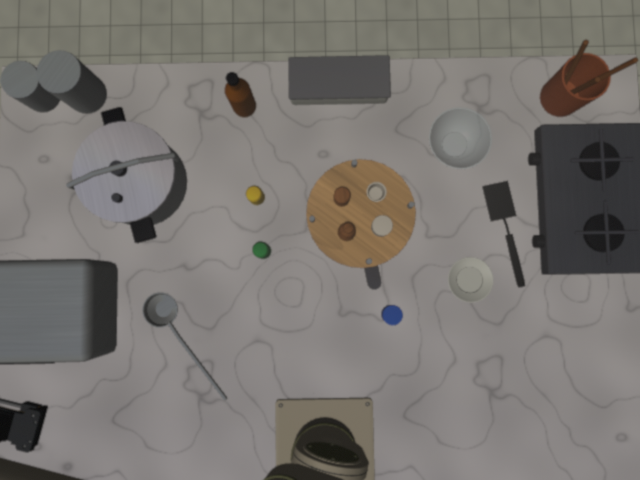

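View pics/sc1.png

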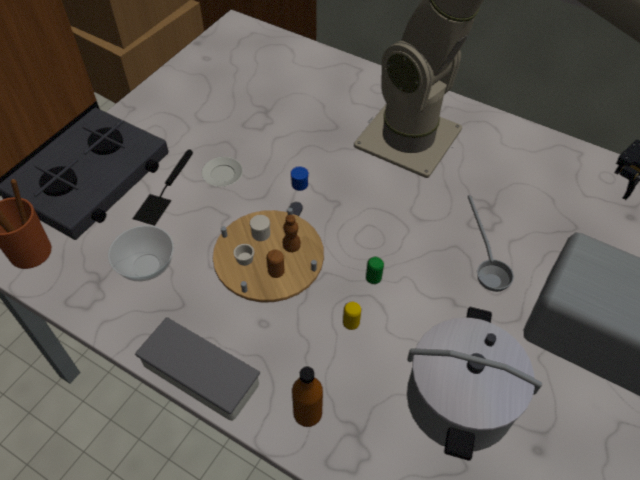

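The top view shows the tray centred near (361,213), pegs at (354,163), (410,205), (369,261) and (312,219), and the tongue end near (375,286). The brown things are at (342,196) and (347,231). In the scene view the tall one with the knob (291,233) is the nearer to the robot, so the mill should be top (347,231) and the shaker (342,196). The green (261,249) and yellow (254,195) shakers and the blue jar (392,315) are look-alikes. I'll confirm this in one crop.

Run:
```python
from h import *
a=cv2.imread('pics/top1.png')[140:330,290:430]; b=cv2.imread('pics/sc1.png')[155:305,200:340]
a=cv2.resize(a,None,fx=3,fy=3,interpolation=2);b=cv2.resize(b,(380,570),interpolation=2) if 0 else cv2.resize(b,None,fx=2.7,fy=2.7,interpolation=2)
o=np.zeros((570,800,3),np.uint8);o[:,:420]=a;o[:405,420:798]=b[:405,:378];cv2.imwrite('pics/crop1.png',o)
B=lambda u,v,z:back('top1.png',u,v,z).round(4)
for n,u,v,z in [('c',361,213,.03),('p',354,163,.06),('p',410,205,.06),('p',369,261,.06),('p',312,219,.06),('tip',375,287,.012),('mill',347,231,.138),('shaker',342,196,.096),('blue',392,315,.046),('green',261,249,.066),('yellow',254,195,.066),('spoonrest',470,279,.016),('ladlecup',162,309,.03),('ladleend',225,398,.01)]: print(n,B(u,v,z))
```

```text
c [ 0.5528 -0.0977]
p [ 0.668  -0.0818]
p [ 0.5658 -0.2109]
p [ 0.4362 -0.1117]
p [0.5367 0.0193]
tip [ 0.3754 -0.1286]
mill [ 0.4996 -0.0586]
shaker [ 0.584  -0.0507]
blue [ 0.31   -0.1634]
green [0.468  0.1386]
yellow [0.5948 0.154 ]
spoonrest [ 0.3907 -0.3562]
ladlecup [0.332  0.3782]
ladleend [0.1193 0.233 ]
```

View pics/crop1.png

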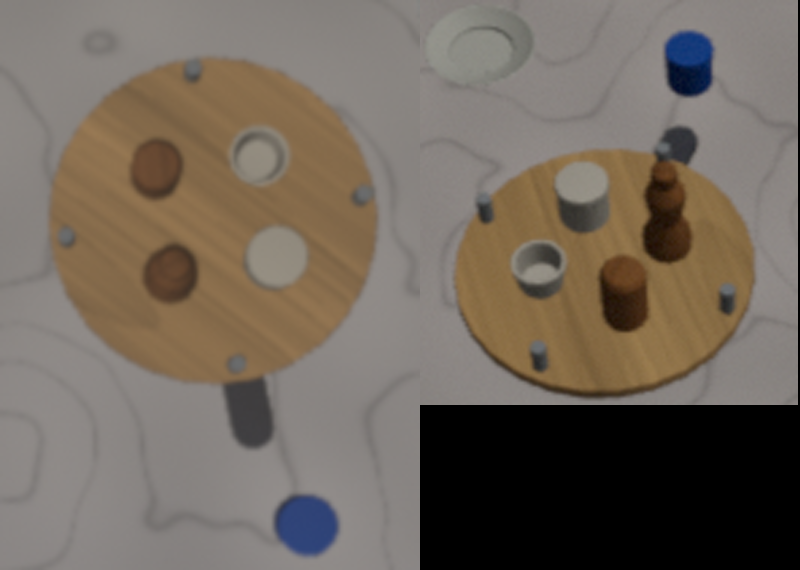

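The crop confirms it. The knobbed mill is at top (347,231), with the plain shaker behind it at (342,196). Peg mean and peg radius (117 mm) agree with the given sizes. The mill is at about 142° and the tongue at about 190°, so the tray has to turn about +47.5° (counter-clockwise). I'll straddle the right peg (angle -83°), which lies opposite the mill.

>>> move_arm([
  {"dx": -2.7,"dy": -3.2},
  {"dx": -2.7,"dy": -3.2},
  {"dx": -2.7,"dy": -3.2},
  {"dx": -2.7,"dy": -3.2},
  {"dx": -2.7,"dy": -3.2},
  {"dx": -2.7,"dy": -3.2},
  {"dx": -2.7,"dy": -3.2},
  {"dx": -2.7,"dy": -3.2},
  {"dx": -2.7,"dy": -3.2},
  {"dx": -2.7,"dy": -3.2},
  {"dx": -2.7,"dy": -3.2},
], claw=4)

```text
$.steps[0]: bad value
```

>>> move_arm([
  {"dx": -2.7,"dy": -3.2},
  {"dx": -2.7,"dy": -3.2},
  {"dx": -2.7,"dy": -3.2},
  {"dx": -2.7,"dy": -3.2},
  {"dx": -2.7,"dy": -3.2},
  {"dx": -2.7,"dy": -3.2},
  {"dx": -2.7,"dy": -3.2},
  {"dx": -2.7,"dy": -3.2},
  {"dx": -2.7,"dy": -3.2},
  {"dx": -2.7,"dy": -3.2},
  {"dx": -2.7,"dy": -3.2},
])

```text
$.steps[0]: bad value
```

>>> move_arm([
  {"spin": 0.12},
  {"spin": 0.12},
  {"spin": 0.12},
  {"spin": 0.12},
  {"spin": 0.12},
  {"spin": 0.12},
  {"spin": 0.12},
  {"spin": 0.12},
  {"spin": 0.12},
  {"spin": 0.12},
  {},
])

```text
$.steps[0]: bad value
```

```bash
cat >> h.py <<'E'
from scipy.spatial.transform import Rotation as Rt
C=np.array([.5517,-.0979])
def goal(ang,R=.12,tip=.04):
    s=telemetry.read_state();M=Rt.from_quat(s['eef_rot']).as_matrix();a=np.radians(ang)
    g=np.r_[C+R*np.array([np.cos(a),np.sin(a)]),tip+r.tips_ahead]
    e=M.T@(g-s['ee_pos'])*100; yaw=np.arctan2(M[1,1],M[0,1])
    print('t',s['time'],'pos',s['ee_pos'].round(4),'tool cm',e.round(2),'spin',round(float(-(a+np.pi/2-yaw)),3),'pos ang',np.degrees(np.arctan2(*(s['ee_pos'][:2]-C)[::-1])).round(1),'w',s['width'].round(4),'F',np.round(s['ft_force'],1),'j',np.round(s['joint_positions'],2))
E
python3 - <<'E'
from h import *
goal(-82.9)
for u,v in [(371.7,266.7),(373,278),(374.3,288.8)]:
    p=back('top1.png',u,v,.012)-C; print(np.degrees(np.arctan2(p[1],p[0]))%360,np.hypot(*p))
E
```

```text
Traceback (most recent call last):
  File "h.py", line 16, in goal
    print('t',s['time'],'pos',s['ee_pos'].round(4),'tool cm',e.round(2),'spin',round(float(-(a+np.pi/2-yaw)),3),'pos ang',np.degrees(np.arctan2(*(s['ee_pos'][:2]-C)[::-1])).round(1),'w',s['width'].round(4),'F',np.round(s['ft_force'],1),'j',np.round(s['joint_positions'],2))
                                                                                                                                                                                          ^^^^^^^^^^^^^^^^
AttributeError: 'float' object has no attribute 'round'
```

Every row probably needs all four keys, so I'll resend the move that way.

>>> move_arm([
  {"dx": -2.7,"dy": -3.2,"dz": 0,"spin": 0},
  {"dx": -2.7,"dy": -3.2,"dz": 0,"spin": 0},
  {"dx": -2.7,"dy": -3.2,"dz": 0,"spin": 0},
  {"dx": -2.7,"dy": -3.2,"dz": 0,"spin": 0},
  {"dx": -2.7,"dy": -3.2,"dz": 0,"spin": 0},
  {"dx": -2.7,"dy": -3.2,"dz": 0,"spin": 0},
  {"dx": -2.7,"dy": -3.2,"dz": 0,"spin": 0},
  {"dx": -2.7,"dy": -3.2,"dz": 0,"spin": 0},
  {"dx": -2.7,"dy": -3.2,"dz": 0,"spin": 0},
  {"dx": -2.7,"dy": -3.2,"dz": 0,"spin": 0},
  {"dx": -2.7,"dy": -3.2,"dz": 0,"spin": 0},
], claw=4)

```text
time: 1.2
ee_pos: [0.356, 0.1886, 0.4046]
eef_rot: [0.126, 0.992, 0.0, -0.0]
ft_force: [1.2, -0.2, 1.3]
width: 0.0401
grip_force: 0.0
```

```bash
sed -i "s/s\['width'\].round(4)/round(s['width'],4)/" h.py
python3 - <<'E'
from h import *
goal(-82.9)
for u,v in [(371.7,266.7),(373,278),(374.3,288.8)]:
    p=back('top1.png',u,v,.012)-C; print(np.degrees(np.arctan2(p[1],p[0]))%360,np.hypot(*p))
E
```

```text
t 1.2 pos [0.356  0.1886 0.4046] tool cm [-30.5  -34.04  18.22] spin 1.195 pos ang 124.3 w 0.0401 F [ 1.2 -0.2  1.3] j [-0.92 -0.19  0.28  2.01  0.05  1.32  0.66]
190.6405841750912 0.12968854956658948
189.69157396738842 0.15691489432336203
189.09317626683762 0.1829003970222498
```

>>> move_arm([
  {"dx": -2.8,"dy": -3.1,"dz": 0,"spin": 0.1},
  {"dx": -3.1,"dy": -2.8,"dz": 0,"spin": 0.1},
  {"dx": -3.4,"dy": -2.5,"dz": 0,"spin": 0.1},
  {"dx": -3.6,"dy": -2.1,"dz": 0,"spin": 0.1},
  {"dx": -3.8,"dy": -1.7,"dz": 0,"spin": 0.1},
  {"dx": -4.0,"dy": -1.3,"dz": 0,"spin": 0.1},
  {"dx": -4.1,"dy": -0.9,"dz": 0,"spin": 0.1},
  {"dx": -4.2,"dy": -0.5,"dz": 0,"spin": 0.1},
  {"dx": -4.2,"dy": -0.1,"dz": 0,"spin": 0.1},
  {"dx": -4.2,"dy": 0.4,"dz": 0,"spin": 0.1},
  {"dx": -4.2,"dy": 0.8,"dz": 0,"spin": 0.1},
  {"dx": 0,"dy": 0,"dz": 0,"spin": 0.1},
])

```text
time: 2.4
ee_pos: [0.5763, -0.2208, 0.4033]
eef_rot: [0.667, 0.745, -0.002, 0.0]
ft_force: [-1.9, 0.9, -0.5]
width: 0.04
grip_force: 0.0
```

```bash
python3 -c "
from h import *
goal(-82.9)"
```

```text
t 2.4 pos [ 0.5763 -0.2208  0.4033] tool cm [ 0.56 -0.88 18.11] spin -0.015 pos ang -78.7 w 0.04 F [-1.9  0.9 -0.5] j [-0.34  0.4   0.84  1.52 -0.3   1.35  0.63]
```

>>> move_arm([
  {"dx": 0.3,"dy": -0.5,"dz": 2,"spin": -0.015},
  {"dx": 0.3,"dy": -0.4,"dz": 3,"spin": 0},
  {"dx": 0,"dy": 0,"dz": 3,"spin": 0},
  {"dx": 0,"dy": 0,"dz": 2,"spin": 0},
  {"dx": 0,"dy": 0,"dz": 0,"spin": 0},
])

```text
time: 2.9
ee_pos: [0.5655, -0.2105, 0.3018]
eef_rot: [0.658, 0.753, -0.001, -0.002]
ft_force: [0.5, 0.6, -0.4]
width: 0.0402
grip_force: 0.0
```

```bash
python3 -c "
from h import *
shot('wrist','w1.png');goal(-82.9)
for z in (.06,.03): print(proj('w1.png',[*C+.118*np.array([.1236,-.9923]),z]))"
```

```text
t 2.95 pos [ 0.566  -0.2109  0.3038] tool cm [-0.61 -0.01  8.16] spin 0.01 pos ang -82.8 w 0.0399 F [0.1 0.1 0.8] j [-0.34  0.45  0.79  1.68 -0.35  1.16  0.68]
[318.64028619 273.21496317]
[318.64669245 257.74120706]
```

View pics/w1.png

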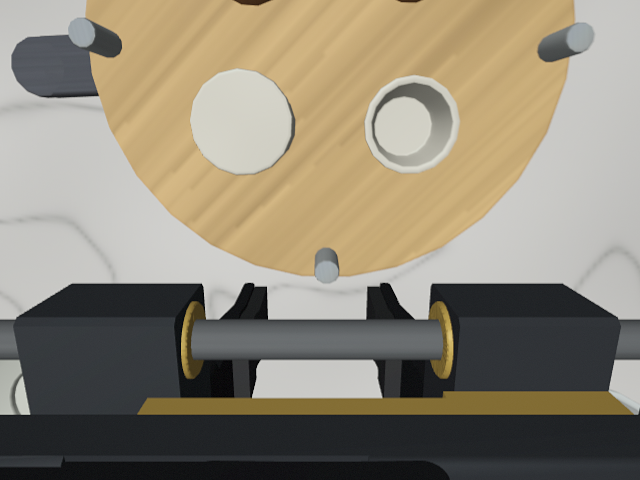

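The wrist view shows the right peg's top at (326,269), against the predicted (319,273). So it is about 4 mm further along tool +y, and the finger gap is centred at column 317. The cup and jar are well clear. I'll correct for that and descend astride the peg.

>>> move_arm([
  {"dx": -0.4,"dy": 0.3,"dz": 2,"spin": 0},
  {"dx": 0,"dy": 0,"dz": 2,"spin": 0},
  {"dx": 0,"dy": 0,"dz": 1.5,"spin": 0},
  {"dx": 0,"dy": 0,"dz": 1.5,"spin": 0},
  {"dx": 0,"dy": 0,"dz": 1,"spin": 0},
  {"dx": 0,"dy": 0,"dz": 0,"spin": 0},
  {"dx": 0,"dy": 0,"dz": 0,"spin": 0},
])

```text
time: 3.65
ee_pos: [0.57, -0.2149, 0.2251]
eef_rot: [0.658, 0.753, 0.0, 0.0]
ft_force: [0.6, -0.6, 1.1]
width: 0.0401
grip_force: 0.0
```

>>> move_arm([
  {"dx": 0,"dy": 0,"dz": 0,"spin": 0},
  {"dx": 0,"dy": 0,"dz": 0,"spin": 0},
  {"dx": 0,"dy": 0,"dz": 0,"spin": 0},
], claw=2.2, squeeze=5)

```text
time: 3.95
ee_pos: [0.57, -0.2148, 0.2252]
eef_rot: [0.658, 0.753, 0.0, 0.0]
ft_force: [0.5, 0.2, 0.6]
width: 0.0255
grip_force: 0.0
```

```bash
python3 -c "
from h import *
goal(-81.2,.118)"
```

```text
t 3.95 pos [ 0.57   -0.2148  0.2252] tool cm [ 0.03 -0.02  0.3 ] spin -0.02 pos ang -81.1 w 0.0255 F [0.5 0.2 0.6] j [-0.28  0.55  0.74  1.73 -0.43  1.03  0.74]
```

>>> move_arm([
  {"dx": 0,"dy": 0.24,"dz": 0,"spin": -0.03},
  {"dx": 0.01,"dy": 0.47,"dz": 0,"spin": -0.04},
  {"dx": 0.01,"dy": 0.47,"dz": 0,"spin": -0.04},
  {"dx": 0.01,"dy": 0.47,"dz": 0,"spin": -0.04},
  {"dx": 0.01,"dy": 0.47,"dz": 0,"spin": -0.04},
  {"dx": 0.01,"dy": 0.47,"dz": 0,"spin": -0.04},
  {"dx": 0.01,"dy": 0.47,"dz": 0,"spin": -0.04},
  {"dx": 0.01,"dy": 0.47,"dz": 0,"spin": -0.04},
  {"dx": 0.01,"dy": 0.47,"dz": 0,"spin": -0.04},
  {"dx": 0.01,"dy": 0.47,"dz": 0,"spin": -0.04},
  {"dx": 0,"dy": 0.24,"dz": 0,"spin": -0.02},
  {"dx": 0,"dy": 0,"dz": 0,"spin": 0},
])

```text
time: 5.15
ee_pos: [0.6142, -0.1988, 0.2247]
eef_rot: [0.491, 0.871, 0.0, 0.0]
ft_force: [-0.4, 0.3, 0.6]
width: 0.0221
grip_force: 0.0
```

```bash
python3 -c "
from h import *
goal(-35,.118,.043)"
```

```text
t 5.15 pos [ 0.6142 -0.1988  0.2247] tool cm [ 1.07  4.64 -0.05] spin -0.415 pos ang -58.2 w 0.0221 F [-0.4  0.3  0.6] j [-0.22  0.6   0.63  1.62 -0.39  1.05  1.06]
```

>>> move_arm([
  {"dx": 0,"dy": 0.24,"dz": 0,"spin": -0.02},
  {"dx": 0.01,"dy": 0.47,"dz": 0,"spin": -0.04},
  {"dx": 0.01,"dy": 0.47,"dz": 0,"spin": -0.04},
  {"dx": 0.01,"dy": 0.47,"dz": 0,"spin": -0.04},
  {"dx": 0.01,"dy": 0.47,"dz": 0,"spin": -0.04},
  {"dx": 0.01,"dy": 0.47,"dz": 0,"spin": -0.04},
  {"dx": 0.01,"dy": 0.47,"dz": 0,"spin": -0.04},
  {"dx": 0.01,"dy": 0.47,"dz": 0,"spin": -0.04},
  {"dx": 0.01,"dy": 0.36,"dz": 0,"spin": -0.04},
  {"dx": 0,"dy": 0.24,"dz": 0,"spin": -0.02},
  {"dx": 0,"dy": 0,"dz": 0,"spin": 0},
])

```text
time: 6.25
ee_pos: [0.6451, -0.1713, 0.2247]
eef_rot: [0.327, 0.945, 0.0, -0.0]
ft_force: [0.2, -0.0, 0.9]
width: 0.0224
grip_force: 0.0
```

```bash
python3 -c "
from h import *
goal(-35,.118,.043)
c=shot('top','top2.png')
cv2.imwrite('pics/crop2.png',cv2.resize(c['img'][140:300,290:440,::-1],None,fx=3.75,fy=3.75,interpolation=2))"
```

```text
t 6.25 pos [ 0.6451 -0.1713  0.2247] tool cm [ 0.09  0.65 -0.05] spin -0.055 pos ang -38.2 w 0.0224 F [ 0.2 -0.   0.9] j [-0.19  0.62  0.54  1.55 -0.35  1.07  1.33]
```

View pics/crop2.png

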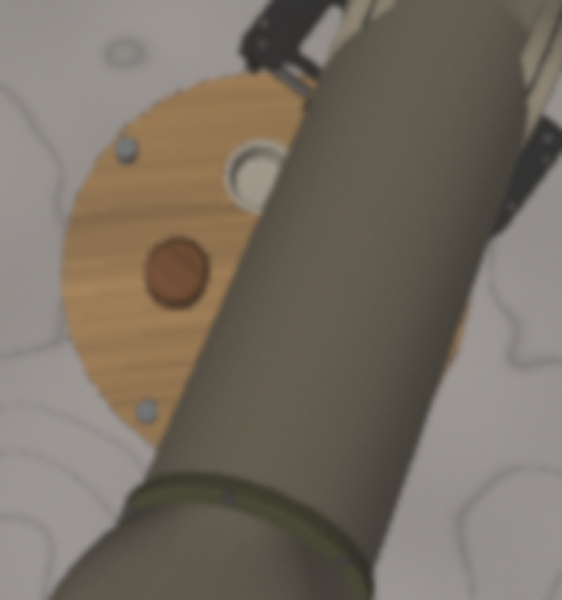

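The top crop shows the shaker now at the left (177,272). Two pegs are visible, at (126,150) and (147,411), which is px (323.6,180.0) and (329.2,249.6). I'll work out the tray angle from these.

```bash
python3 -c "
from h import *
for u,v,b in [(323.6,180,45),(329.2,249.6,135)]:
    p=back('top2.png',u,v,.06)-C; a=np.degrees(np.arctan2(p[1],p[0])); print(a, np.hypot(*p),'pegangle-45n', a-b)
"
```

```text
48.99898499827073 0.11728803301805683 pegangle-45n 3.9989849982707284
138.1775197144591 0.11732582471099474 pegangle-45n 3.1775197144590948
```

The tray has turned 41.3°, so the mill is at about 183.6°. It needs about 5.8° (0.10 rad) more.

>>> move_arm([
  {"dx": 0,"dy": 0.24,"dz": 0,"spin": -0.02},
  {"dx": 0,"dy": 0.24,"dz": 0,"spin": -0.02},
  {"dx": 0,"dy": 0.24,"dz": 0,"spin": -0.02},
  {"dx": 0,"dy": 0.24,"dz": 0,"spin": -0.02},
  {"dx": 0,"dy": 0.24,"dz": 0,"spin": -0.02},
  {"dx": 0,"dy": 0,"dz": 0,"spin": 0},
  {"dx": 0,"dy": 0,"dz": 0,"spin": 0},
])

```text
time: 7.0
ee_pos: [0.6519, -0.1619, 0.2247]
eef_rot: [0.28, 0.96, 0.0, -0.0]
ft_force: [0.1, -0.3, 0.3]
width: 0.0217
grip_force: 0.0
```

>>> move_arm([
  {"dx": 0,"dy": -0.2,"dz": 0,"spin": 0},
  {"dx": 0,"dy": 0,"dz": 0,"spin": 0},
  {"dx": 0,"dy": 0,"dz": 0,"spin": 0},
], claw=4)

```text
time: 7.3
ee_pos: [0.6507, -0.1639, 0.2248]
eef_rot: [0.28, 0.96, 0.0, -0.0]
ft_force: [-0.2, 0.2, -0.5]
width: 0.0369
grip_force: 0.0
```

```bash
python3 -c "
from h import *
goal(-33,.118,.043)"
```

```text
t 7.3 pos [ 0.6507 -0.1639  0.2248] tool cm [ 0.1   0.15 -0.04] spin 0.009 pos ang -33.7 w 0.0369 F [-0.2  0.2 -0.5] j [-0.19  0.62  0.51  1.54 -0.33  1.07  1.41]
```

>>> move_arm([
  {"dx": 0,"dy": 0,"dz": -1,"spin": 0},
  {"dx": 0,"dy": 0,"dz": -2,"spin": 0},
  {"dx": 0,"dy": 0,"dz": -3,"spin": 0},
  {"dx": 0,"dy": 0,"dz": -4,"spin": 0},
  {"dx": 0,"dy": 0,"dz": -4,"spin": 0},
  {"dx": 0,"dy": 0,"dz": -2,"spin": 0},
  {"dx": 0,"dy": 0,"dz": 0,"spin": 0},
])

```text
time: 8.0
ee_pos: [0.6511, -0.1644, 0.3895]
eef_rot: [0.28, 0.96, 0.0, 0.003]
ft_force: [-0.4, 0.2, -0.2]
width: 0.0403
grip_force: 0.0
```

>>> move_arm([
  {"dx": 0,"dy": -3,"dz": 0,"spin": 0},
  {"dx": 0,"dy": -4,"dz": 0,"spin": 0},
  {"dx": 0,"dy": -4,"dz": 0,"spin": 0},
  {"dx": 0,"dy": -4,"dz": 0,"spin": 0},
  {"dx": 0,"dy": -4,"dz": 0,"spin": 0},
  {"dx": 0,"dy": -4,"dz": 0,"spin": 0},
  {"dx": 0,"dy": -4,"dz": 0,"spin": 0},
  {"dx": 0,"dy": -3,"dz": 0,"spin": 0},
  {"dx": 0,"dy": 0,"dz": 0,"spin": 0},
])

```text
time: 8.9
ee_pos: [0.4856, -0.4211, 0.3847]
eef_rot: [0.283, 0.959, -0.001, -0.001]
ft_force: [-0.8, -0.4, -0.9]
width: 0.04
grip_force: 0.0
```

```bash
python3 -c "
from h import *
goal(-33,.118,.043)
c=shot('top','top3.png')
cv2.imwrite('pics/crop3.png',cv2.resize(c['img'][140:300,290:440,::-1],None,fx=3.75,fy=3.75,interpolation=2))"
```

```text
t 8.9 pos [ 0.4856 -0.4211  0.3847] tool cm [ 0.2  30.75 15.88] spin 0.002 pos ang -101.6 w 0.04 F [-0.8 -0.4 -0.9] j [ 0.15  0.44  0.67  1.47 -0.27  1.33  1.83]
```

View pics/crop3.png

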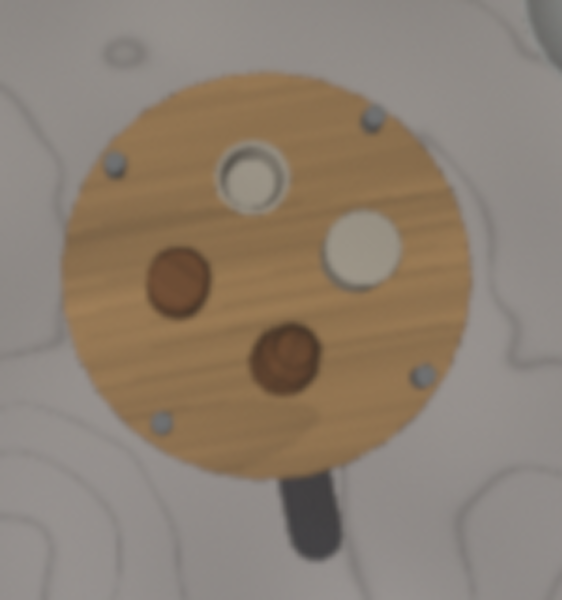

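The crop shows the mill at about (286,358), straight behind the tongue, which runs from (305,475) to (320,555). The pegs are at (115,164), (373,118), (423,376) and (162,422). I'll check this in numbers.

```bash
python3 -c "
from h import *
P=[back('top3.png',290+u/3.75,140+v/3.75,.06) for u,v in [(115,164),(373,118),(423,376),(162,422)]]
c=np.mean(P,0);print(c)
print([round(np.degrees(np.arctan2(*(p-c)[::-1]))%90+135,1) for p in P],'= mill angle')
for u,v in [(306,480),(311,510),(315,540)]:
    p=back('top3.png',290+u/3.75,140+v/3.75,.012)-c; print('tongue',np.degrees(np.arctan2(p[1],p[0]))%360)
m=back('top3.png',290+286/3.75,140+360/3.75,.075)-c; print('mill',np.degrees(np.arctan2(m[1],m[0]))%360,np.hypot(*m))
"
```

```text
[ 0.55165    -0.09692507]
[np.float64(189.2), np.float64(189.3), np.float64(189.1), np.float64(189.2)] = mill angle
tongue 190.67463562495618
tongue 190.3445176428453
tongue 189.8797472452532
mill 188.38560423363108 0.05898038716028525
```

The mill is within about 1° of the tongue's line (tolerance about 12°). The tray is at rest and the arm is clear.

```bash
python3 -c "
from h import *
print(job.close_job())"
```

```text
the job is handed in; nothing more can be done
None
```

The mill stands at the front, within about 1° of the tongue's line by the top camera; when I handed the job in the tray looked at rest, the four spice things upright and the arm was clear.

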